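# Hang the inspection lamp on its rail by the snap hook

### The job

Take the cordless inspection lamp out of its charging cradle and hang it by its snap hook on the rail, between the two collars in the middle: push the hook onto the rail by feel until the gate flicks shut behind it, no harder than its spring needs (20 N would bend it), then let the lamp hang there freely and still. Leave the battery in the cradle, the part under the rail, the plug adapter and the screwdriver where they are.

Things in the scene. Friction and masses are not known exactly. Their poses are not given: they have to be found in the camera images.
- lamp_grip (a point): Where to hold the lamp: on the upright black spine of its hook, 18 mm deep (x) by 12 mm wide (y), to be pinched from above along y. Axes of all lamp points: x = the way the hook's gate faces, y = across the flat hook, z = up. The spine runs from 60 mm below to 22 mm above this point; the hook's bend tops out 33 mm above it.
- lamp_mid (a point): Middle of the lamp's grey box, 52 (x) x 34 x 95 mm tall, about 0.3 kg, 107 mm below and 21 mm in front (+x) of lamp_grip. The black snap hook is rigid on its top. The lamp stands upright in a bay of the cradle, 27 mm deep, with 2 mm play: lift it straight up.
- hook_mouth (a point): Point on the gate's outer face where the rail should meet it, 36 mm in front (+x) of and 8 mm below lamp_grip. The rail's axis may be up to 3 mm lower or 2 mm higher; higher, it meets the solid nose, which begins 8.5 mm above this point. The gate is a sprung steel wire, 6 mm thick, hinged 40 mm below.
- hook_seat (a point): Where the rail's axis lies when the lamp hangs: under the bend, 19 mm in front (+x) of and 16 mm above lamp_grip, 17 mm behind and 24 mm above hook_mouth. Bend 5 mm above it, spine 10 mm behind, nose 9.5 mm in front. Rail pushes the gate in until clear of the nose, then the hook is lowered: the rail slides up off the gate's tip, the gate flicks shut below it, the bend comes down on the rail.
- gate (a joint): Angle of the gate in rad: 0 = shut, grows as the rail pushes it in towards the spine. At hook_mouth it takes about 3.5 N to start and 7.5 N at 0.45. The rail is clear of the nose from about 0.42; at 0.5 the gate is jammed against its stop and the force shoots up. So stop just there, at some 8 to 11 N, and only then lower the hook; the gate reads 0 again when it has flicked shut.
- rail_mid (a point): Middle of the rail, on its axis: the straight top of a steel tube frame, 10 mm thick, about 215 mm above the bench, posts 250 mm apart, on a fixed base plate. x = square to the rail, away from the robot, y = along it. Two collars 18 mm across leave 70 mm free. Hang the lamp with its gate facing +x, from the robot's side.
- rail: The tube frame; origin 185 mm below the rail. Its posts stand loosely in their sockets: a light push along x (about 1 N) rocks the rail back by an unknown 6 to 28 mm, it stays where it is left, and only at the end of its play does it stand firm. So the place where the gate opens must be found by feel.
- cradle_mid (a point): Middle of the top of the black charging cradle, 34 mm high, 92 x 150 mm, fixed. Its two bays lie 40 mm to either side along its y axis; the lamp is in one (lamp_grip tells which), a shorter grey battery in the other.
- battery: Spare battery, grey block 52 x 34 x 70 mm in the other bay; origin at its underside. Leave it.
- housing: Aluminium part under inspection, 50 x 70 x 22 mm, on the base plate under the rail; origin at its underside. Leave it.
- adapter: Black plug adapter 45 x 60 x 30 mm on the bench; origin at its underside. Leave it.
- driver: Screwdriver, 170 mm, lying on the bench. Leave it.

How it is judged:
By the outcome, as a careful person would: the job done as asked, in the order asked, and still so for the second after the job is handed in, with the robot touching nothing.
It also fails if it takes over 69 s, if anything falls off the work surface, if the arm or the gripper's body presses on something with over 40 N, if the wrist force passes 120 N, or if a joint passes its speed limit or range.

### The arm

A 6-joint arm with a two-finger parallel gripper is mounted at the origin on the work surface. World frame = base frame: x ahead of the robot, y to its left, z up, the work surface at z = 0. Lengths are in m, angles in rad, forces in N, time in s.
With the tool pointing down it reaches from about 0.275 to 0.875 m from the base axis. Payload 12.5 kg.
Tool frame: the origin (TCP) lies midway between the tips of the shut fingers; the grasp point (between the pads) lies 19 mm behind it (env.grip_point_offset is the distance from the TCP to the grasp point, in m); z points along the fingers, x is the direction in which the jaws open and shut, and the axes are right-handed (so a half turn about z gives the same grasp; the last joint's range is limited). The gripper opens to 85 mm and grips with 20 to 120 N. Pads are 22 mm wide; open, the fingers measure 114 mm over their backs; the gripper's body (76 mm by 85 mm) begins 54 mm behind the grasp point. The pads swing forward as they close: fully open they stand 13 mm farther back than shut.
Start: joints at [-1.41, 0.351, 1.652, -0, 1.139, -0.085], TCP at [0.134, -0.533, 0.231] pointing down, gripper open.
Joint ranges: [-2.75, 2.75], [-0.79, 2.1], [0.01, 2.65], [-1.57, 4.71], [0.07, 3.14], [-2.87, 2.87]. Speed limits (rad/s): [2.22, 2.22, 2.79, 3.14, 3.14, 3.14].

### API

Orientations are given as a unit quaternion [x, y, z, w].
In Python, from plant import env, get_image, workorder gives the robot as it stands.
- The arm moves only by the tool send_rows, never from a script. Its argument "moves" is a list of rows, each an object with "slide": the shift along the world's x, y, z in m, a list of three; "turn": the turn about the world's z in degrees. In form: [{"slide": [tx, ty, tz], "turn": turn}, ...]. A call has 1 to 10 rows; each row shifts and turns the commanded pose from where the row before left it; what a row does not reach is not made up. A row lasts 1/10 s, in which the tool goes at most 50 mm and 8.59 degrees, less where a joint would pass 70% of its speed; a pose out of reach is approached as far as the arm can. A call with a gripper value outside its range is refused whole. "jaw" is the opening, from -1 (shut) to 1 (fully open), set as the call begins (left out, the last holds). The fingers move at their own pace and stop on an object; "newtons" is the grip in N (left out, the last holds). Time passes only in rows, so rows that do not move let the fingers close. It gives the time, the measured TCP pose, the force and the opening at its end, in the units of the state.
- env.get_obs(): the state, without advancing time (a new reading comes with each control period).
- get_image(name): name is "side" or "top"; returns a dict with "img" (400x640x3 uint8, red, green, blue), "z_map" (400x640 float32, m along the optical axis (not along the pixel's ray), 0 where there is no reading), "mtx" (3x3 intrinsics, pixels), "k1" (the pictures are not rectified: a ray, as slopes to the right and down, at radius r is drawn at 1 + k1 r^2 times it, then the intrinsics apply), "xyz" and "attitude" of the camera in the world. Camera axes: x right, y up, looking along -z (the intrinsics and any distortion apply to the point x, -y, -z); pixel columns grow to the right and rows downward; lengths in m; the calibration is good to about 2 mm. A picture is of the moment at which its call begins.
- workorder.hand_in(): hands the job in, once; it reports no verdict.
The state is a dict: "t": time; "qpos": joint angles; "joint_velocities": joint speeds; "joint_torque": joint torques, N m; "tool_pos": TCP position; "eef_rot": TCP orientation; "ft_force": force on the tool from outside, world axes, zero at the start; "wrist_torque": the same for the moment, N m; "opening": finger opening in m.
Only numpy, scipy, OpenCV 4.12 (cv2) and the standard library are available. Lean on these libraries where they do the work, as an engineer would, in place of code of your own. Each camera call takes 0.05 s, during which the arm holds its last target.

## Working session

There is one attempt and no reset: what is moved stays moved. The work goes in short steps, Python scripts to look and compute and a tool call to move; the robot and the scene stay as the last step left them, time stands still between calls to the robot, and variables do not carry over. Pictures are saved under pics/ and viewed, and the job is handed in when it is done.

Besides the shell and the picture viewer there is one more tool, called after ">>>" as name(argument=value, ...) on one line, values as JSON. send_rows: Moves the arm, as the interface text tells. Its arguments: {"type":"object","properties":{"moves":{"type":"array"},"jaw":{"type":"number"},"newtons":{"type":"number"}},"required":["moves"]}

```bash
ls; mkdir -p pics; cat > h.py <<'E'
import numpy as np, cv2
from scipy.spatial.transform import Rotation as R
from plant import env, get_image, workorder
def cam(n):
    return get_image(n)
def pts(d,uv,z=None):
    # pixel -> world points using z_map (or given depth)
    uv=np.atleast_2d(uv).astype(float)
    K=np.array(d["mtx"]);k=d["k1"]
    s=cv2.undistortPoints(uv.reshape(-1,1,2),K,np.array([k,0,0,0.])).reshape(-1,2)
    a=np.array(d["attitude"]); M=R.from_quat(a).as_matrix() if a.size==4 else a.reshape(3,3)
    ray=np.c_[s[:,0],-s[:,1],-np.ones(len(s))]@M.T
    return np.array(d["xyz"]),ray
def plane(d,uv,h,ax=2):
    o,r=pts(d,uv); t=(h-o[ax])/r[:,ax]; return o+r*t[:,None]
def cloud(d):
    H,W=d["z_map"].shape; v,u=np.mgrid[:H,:W]
    o,r=pts(d,np.c_[u.ravel(),v.ravel()])
    return (o+r*d["z_map"].reshape(-1,1)).reshape(H,W,3)
E
python3 - <<'E'
from h import *
for n in("side","top"):
    d=cam(n); cv2.imwrite(f"pics/{n}0.png",d["img"][:,:,::-1]); print(n,d["xyz"],d["attitude"],d["mtx"],d["k1"])
    np.savez(f"{n}0.npz",**{k:np.array(v) for k,v in d.items()})
o=env.get_obs();print(o, env.grip_point_offset)
E
```

```text
pics
side [-0.03839774  0.66666994  0.72631413] [-0.1692041   0.44452565  0.83049378 -0.28990859] [[417.32660632   0.         322.34317857]
 [  0.         417.32660632 197.72266826]
 [  0.           0.           1.        ]] 0.0227292233834126
top [0.50871829 0.01752165 1.1063111 ] [-0.01072462  0.01136408  0.71630347 -0.69761392] [[368.19820486   0.         323.71908682]
 [  0.         368.19820486 197.39693235]
 [  0.           0.           1.        ]] -0.012134194398575528
{'t': 0.1, 'qpos': array([-1.40957428e+00,  3.51157991e-01,  1.65236535e+00,  7.14762889e-06,
        1.13907186e+00, -8.45725356e-02]), 'joint_velocities': array([ 0.00152846, -0.00149929, -0.00174676,  0.00062666,  0.00089285,
        0.00100432]), 'joint_torque': array([ 1.11832422e-03, -5.06830108e+01, -2.91875982e+01, -5.45936109e-05,
        2.67276388e-03,  2.74557593e-06]), 'tool_pos': array([ 0.13382391, -0.53316926,  0.2308236 ]), 'eef_rot': array([ 7.88455417e-01, -6.15091704e-01, -3.65567745e-04, -3.42991779e-04]), 'ft_force': array([-1.03085761,  0.01700407, -0.07235089]), 'wrist_torque': array([-0.03635522, -0.04149187, -0.00997902]), 'opening': 0.08500980561052292} 0.0187
```

View pics/side0.png

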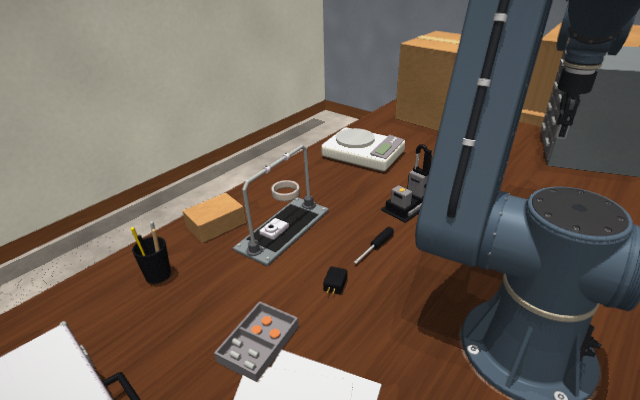

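View pics/top0.png

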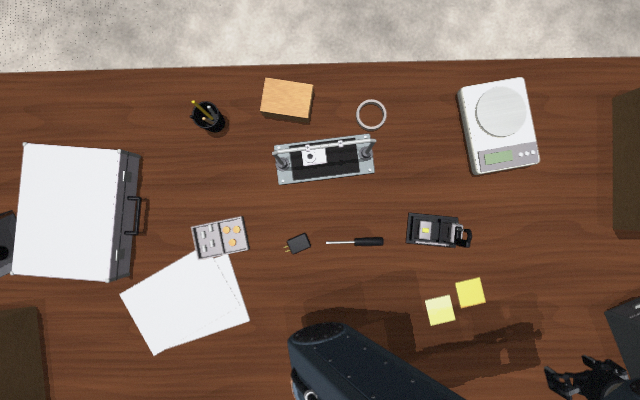

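The side view shows the rail frame at about (285,200) and the cradle with the lamp at (415,185). In the top view the cradle is at (433,230), with the lamp hook at about (462,236) and the rail running from (277,152) to (375,140). I'll zoom in on both.

```bash
python3 - <<'E'
import numpy as np,cv2
def crop(n,x0,y0,w,h,s):
    d=np.load(f"{n}0.npz"); return cv2.resize(d["img"][y0:y0+h,x0:x0+w,::-1],None,fx=s,fy=s,interpolation=cv2.INTER_CUBIC)
cv2.imwrite("pics/a1.png",crop("top",400,200,80,60,10))
cv2.imwrite("pics/a2.png",crop("top",265,120,120,75,6))
cv2.imwrite("pics/a3.png",crop("side",375,135,80,90,6))
cv2.imwrite("pics/a4.png",crop("side",230,135,110,130,4))
E
```

```text
(no output)
```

View pics/a1.png

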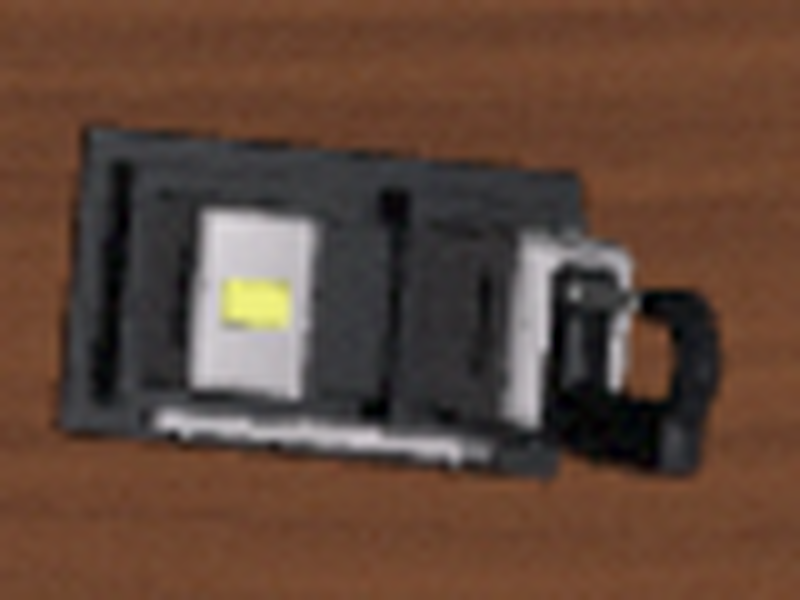

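View pics/a2.png

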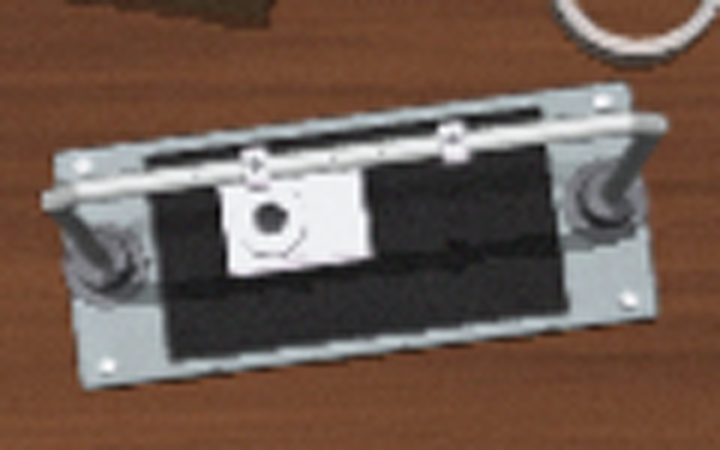

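View pics/a3.png

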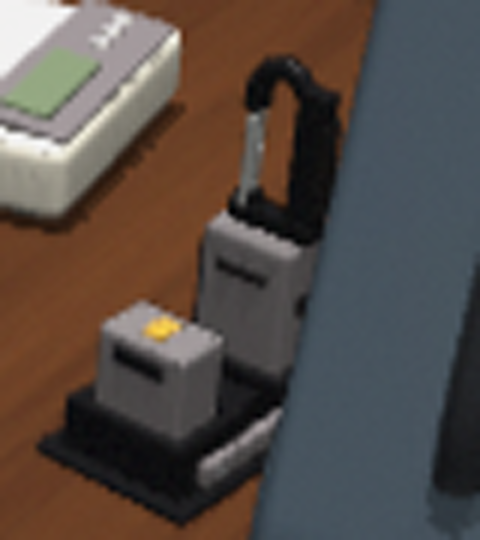

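View pics/a4.png

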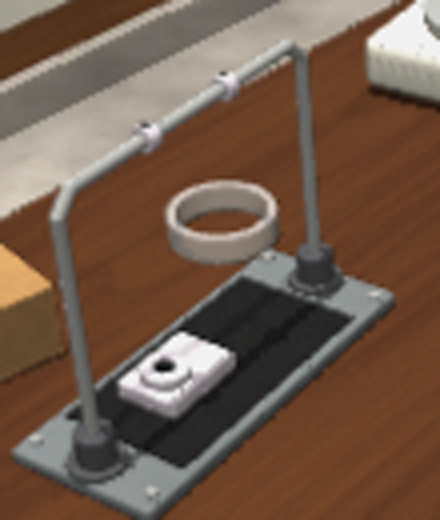

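```bash
python3 - <<'E'
from h import *
def ld(n): 
    d=np.load(f"{n}0.npz"); return {k:d[k] for k in d}
t=ld("top"); C=cloud(t); s=ld("side"); S=cloud(s)
# table check
print("table", C[300,300], C[180,150], C[235,390])
# lamp region top view
def reg(C,lo,hi):
    m=np.all((C>lo)&(C<hi),axis=2); return C[m],m
P,m=reg(C,[.33,-.50,.02],[.55,-.2,.3])
for lo,hi in[(.025,.045),(.06,.085),(.09,.11),(.11,.15),(.15,.18),(.18,.21)]:
    q=P[(P[:,2]>lo)&(P[:,2]<hi)]
    if len(q)>3: print(lo,len(q),q.mean(0).round(4),q.min(0).round(4),q.max(0).round(4))
for lo,hi in[(.06,.09),(.09,.106),(.15,.2),(.18,.2)]:
    q=P[(P[:,2]>lo)&(P[:,2]<hi)][:,:2].astype(np.float32)
    if len(q)>4: print(lo,cv2.minAreaRect(q))
Q,_=reg(S,[.33,-.50,.02],[.55,-.2,.3])
for lo,hi in[(.06,.085),(.09,.11),(.11,.13),(.13,.15),(.15,.18),(.18,.21)]:
    q=Q[(Q[:,2]>lo)&(Q[:,2]<hi)]
    if len(q)>3: print("side",lo,len(q),q.mean(0).round(4),q.min(0).round(4),q.max(0).round(4))
# rail
for nm,X in(("top",C),("side",S)):
    q,_=reg(X,[.5,-.2,.2],[.8,.25,.235])
    l=cv2.fitLine(q.astype(np.float32),cv2.DIST_HUBER,0,.01,.01).ravel()
    print(nm,len(q),q.min(0),q.max(0),q.mean(0),l, np.degrees(np.arctan2(-l[3-3],l[1])))
# rect table of cradle via dark mask at plane z=.034
for e in[(408.5,213),(458,217),(406.5,243),(455.5,247.5)]: print(plane(t,e,.034))
E
```

```text
table [0.23955147 0.09474157 0.00212205] [ 0.60978556  0.53954403 -0.00156792] [ 0.42555537 -0.17891811  0.0039375 ]
0.025 477 [ 0.4394 -0.2957  0.0328] [ 0.3967 -0.372   0.0251] [ 0.4782 -0.2338  0.0445]
0.06 298 [ 0.4419 -0.2729  0.0758] [ 0.4097 -0.3485  0.0607] [ 0.4678 -0.2438  0.085 ]
0.09 153 [ 0.4367 -0.3366  0.1011] [ 0.407  -0.3601  0.0901] [ 0.4607 -0.3224  0.109 ]
0.11 113 [ 0.4268 -0.339   0.1229] [ 0.4027 -0.349   0.1105] [ 0.4507 -0.3331  0.1497]
0.15 51 [ 0.4214 -0.3366  0.1665] [ 0.4026 -0.3473  0.1503] [ 0.4485 -0.3322  0.179 ]
0.18 89 [ 0.4262 -0.3408  0.1883] [ 0.4036 -0.3483  0.1802] [ 0.4487 -0.3342  0.1985]
0.06 ((0.43917781114578247, -0.2954530715942383), (0.1008542850613594, 0.05184633284807205), 83.61273193359375)
0.09 ((0.43311747908592224, -0.34236815571784973), (0.03602471947669983, 0.052332550287246704), 82.12991333007812)
0.15 ((0.425528347492218, -0.3406459391117096), (0.012331501580774784, 0.04691839590668678), 84.0138168334961)
0.18 ((0.4261219799518585, -0.34134092926979065), (0.011072947643697262, 0.04539778456091881), 84.0138168334961)
side 0.06 3
[... 423 characters left out ...]
0.4509 -0.3302  0.1798]
side 0.18 59 [ 0.4251 -0.339   0.1872] [ 0.4036 -0.347   0.1801] [ 0.4483 -0.332   0.1958]
top 463 [ 0.64473546 -0.11377961  0.20159591] [0.67817357 0.14100107 0.22709546] [0.66166685 0.01424214 0.21878602] [-1.00155935e-01  9.94971514e-01 -7.23817211e-04  6.62709892e-01
 -4.68440339e-05  2.19569042e-01] 5.7481513
side 350 [ 0.64408433 -0.11187338  0.20007735] [0.67830722 0.1448438  0.22786079] [0.65868762 0.0297132  0.21716501] [-0.10158664  0.9948222  -0.0029916   0.65976536  0.01758596  0.2174811 ] 5.8305693
[[ 0.49024295 -0.22949822  0.034     ]]
[[ 0.47473545 -0.3735696   0.034     ]]
[[ 0.40335523 -0.22079317  0.034     ]]
[[ 0.38641496 -0.36300218  0.034     ]]
```

>>> send_rows(moves=[{"slide": [0.0275,0.0195,0.007],"turn": -2},{"slide": [0.0275,0.0195,0.007],"turn": -2},{"slide": [0.0275,0.0195,0.007],"turn": -2},{"slide": [0.0275,0.0195,0.007],"turn": -2},{"slide": [0.0275,0.0195,0.007],"turn": -2},{"slide": [0.0275,0.0195,0.007],"turn": -2},{"slide": [0.0275,0.0195,0.007],"turn": -2},{"slide": [0.0275,0.0195,0.007],"turn": -2},{"slide": [0.0275,0.0195,0.007],"turn": -2},{"slide": [0.0275,0.0195,0.007],"turn": -2}], jaw=0.2, newtons=70)

```text
t: 1.1
tool_pos: [0.4098, -0.3374, 0.3013]
eef_rot: [-0.669, 0.743, 0.0, -0.0]
ft_force: [0.2, 0.3, -0.6]
opening: 0.0511
```

>>> send_rows(moves=[{"slide": [0,0,0],"turn": 0},{"slide": [0,0,0],"turn": 0},{"slide": [0,0,0],"turn": 0}])

```text
t: 1.4
tool_pos: [0.4082, -0.3387, 0.3009]
eef_rot: [-0.67, 0.743, 0.0, -0.0]
ft_force: [-1.0, 0.5, -0.4]
opening: 0.0517
```

```bash
cat > look.py <<'E'
import sys
from h import *
o=env.get_obs(); M=R.from_quat(o["eef_rot"]).as_matrix()
print(round(o["t"],2),o["tool_pos"].round(4),"jawang",np.degrees(np.arctan2(M[1,0],M[0,0])).round(2),"tilt",M[:,2].round(4),"F",o["ft_force"].round(2),"T",o["wrist_torque"].round(3),"op",round(o["opening"],4))
for a in sys.argv[1:]:
    n,nm,x,y,w,h,s=a.split(","); d=cam(n); x,y,w,h,s=map(int,(x,y,w,h,s))
    cv2.imwrite(f"pics/{nm}.png",cv2.resize(d["img"][y:y+h,x:x+w,::-1],None,fx=s,fy=s,interpolation=cv2.INTER_CUBIC))
    np.savez(f"{nm}.npz",**{k:np.array(v) for k,v in d.items()})
E
python3 look.py top,b1,400,180,130,90,6 side,b2,370,100,130,130,4
```

```text
1.4 [ 0.4082 -0.3387  0.3009] jawang -95.93 tilt [-7.e-04  5.e-04 -1.e+00] F [-1.05  0.5  -0.41] T [ 0.083  0.028 -0.008] op 0.0517
```

View pics/b1.png

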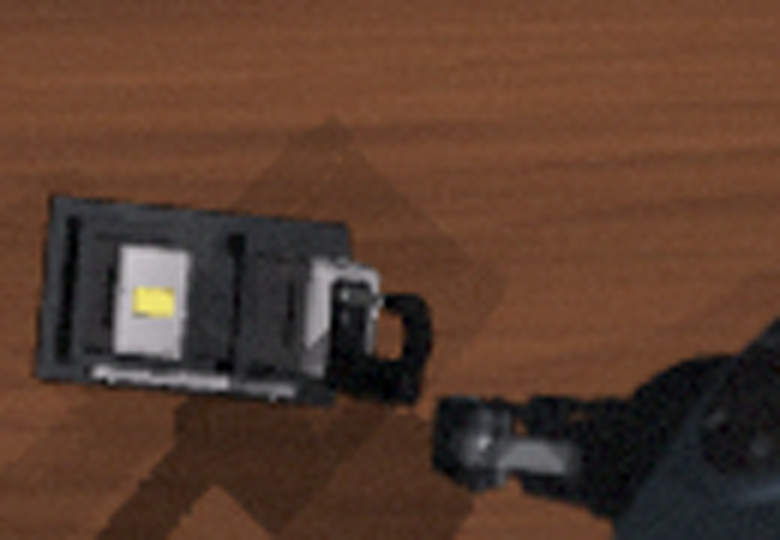

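View pics/b2.png

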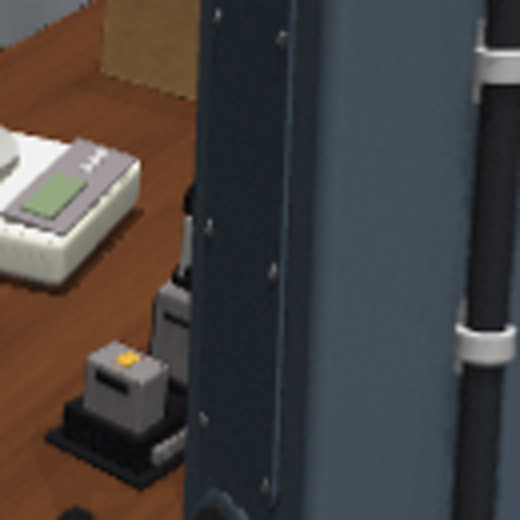

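The top view shows the lamp hook at about (463,238), unobstructed below the gripper. The arm blocks the side view. Next I'll descend.

>>> send_rows(moves=[{"slide": [0.001,0,-0.016],"turn": 0},{"slide": [0,0,-0.016],"turn": 0},{"slide": [0,0,-0.016],"turn": 0},{"slide": [0,0,-0.016],"turn": 0},{"slide": [0,0,-0.016],"turn": 0},{"slide": [0,0,-0.016],"turn": 0},{"slide": [0,0,-0.016],"turn": 0},{"slide": [0,0,-0.016],"turn": 0},{"slide": [0,0,-0.015],"turn": 0},{"slide": [0,0,-0.014],"turn": 0}])

```text
t: 2.5
tool_pos: [0.4091, -0.3389, 0.1435]
eef_rot: [-0.669, 0.743, 0.0, -0.0]
ft_force: [0.6, -0.1, 0.4]
opening: 0.051
```

>>> send_rows(moves=[{"slide": [0,0,0],"turn": 0},{"slide": [0,0,0],"turn": 0}])

```text
t: 2.7
tool_pos: [0.4096, -0.3389, 0.1445]
eef_rot: [-0.669, 0.743, 0.0, -0.0]
ft_force: [0.2, 0.4, 0.6]
opening: 0.0513
```

```bash
python3 look.py top,c1,400,180,130,90,6
```

```text
2.7 [ 0.4096 -0.3389  0.1445] jawang -95.96 tilt [-1.e-04  1.e-04 -1.e+00] F [0.16 0.36 0.62] T [-0.005 -0.034  0.015] op 0.0513
```

View pics/c1.png

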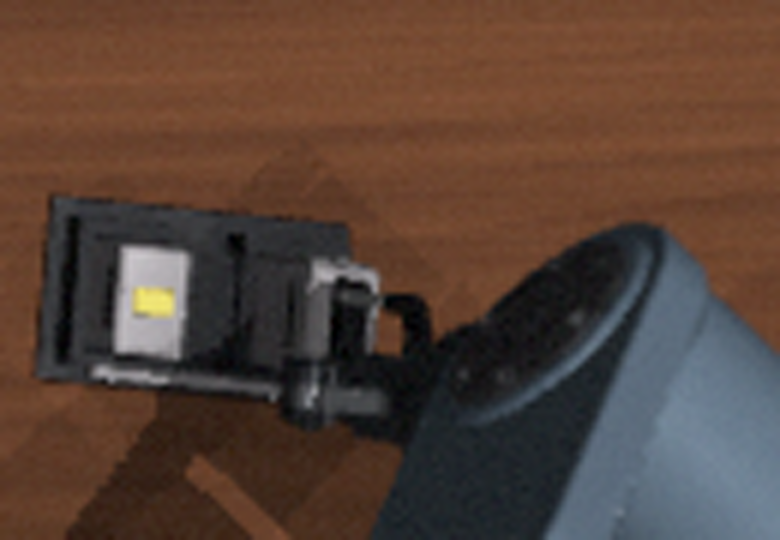

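The left finger shows at about (450,245), straddling the spine, and there is no contact force. I'll close the gripper.

>>> send_rows(moves=[{"slide": [0,0,0],"turn": 0},{"slide": [0,0,0],"turn": 0},{"slide": [0,0,0],"turn": 0},{"slide": [0,0,0],"turn": 0},{"slide": [0,0,0],"turn": 0},{"slide": [0,0,0],"turn": 0},{"slide": [0,0,0],"turn": 0},{"slide": [0,0,0],"turn": 0}], jaw=-1, newtons=70)

```text
t: 3.55
tool_pos: [0.4101, -0.3387, 0.1448]
eef_rot: [-0.67, 0.743, -0.0, -0.0]
ft_force: [-0.8, -0.5, 6.2]
opening: 0.0114
```

```bash
python3 look.py
```

```text
3.55 [ 0.4101 -0.3387  0.1448] jawang -95.91 tilt [ 6.e-04 -8.e-04 -1.e+00] F [-0.81 -0.5   6.18] T [-0.108  0.2    0.036] op 0.0114
```

>>> send_rows(moves=[{"slide": [0,0,0.005],"turn": 0},{"slide": [0,0,0.006],"turn": 0},{"slide": [0,0,0.008],"turn": 0},{"slide": [0,0,0.01],"turn": 0},{"slide": [0,0,0.012],"turn": 0},{"slide": [0,0,0.015],"turn": 0},{"slide": [0,0,0.016],"turn": 0},{"slide": [0,0,0.016],"turn": 0},{"slide": [0,0,0.016],"turn": 0},{"slide": [0,0,0.016],"turn": 0}])

```text
t: 4.55
tool_pos: [0.4098, -0.3383, 0.2659]
eef_rot: [-0.67, 0.743, -0.0, 0.0]
ft_force: [-0.2, -0.8, -3.5]
opening: 0.0107
```

>>> send_rows(moves=[{"slide": [0,0,0],"turn": 0},{"slide": [0,0,0],"turn": 0},{"slide": [0,0,0],"turn": 0}])

```text
t: 4.85
tool_pos: [0.4096, -0.3381, 0.2635]
eef_rot: [-0.67, 0.743, 0.001, -0.0]
ft_force: [-0.8, 0.2, -3.7]
opening: 0.0111
```

```bash
python3 look.py top,d1,400,180,130,90,6 side,d2,340,70,130,140,4
```

```text
4.85 [ 0.4096 -0.3381  0.2635] jawang -95.91 tilt [-9.e-04  1.e-03 -1.e+00] F [-0.82  0.2  -3.69] T [0.    0.03  0.058] op 0.0111
```

View pics/d2.png

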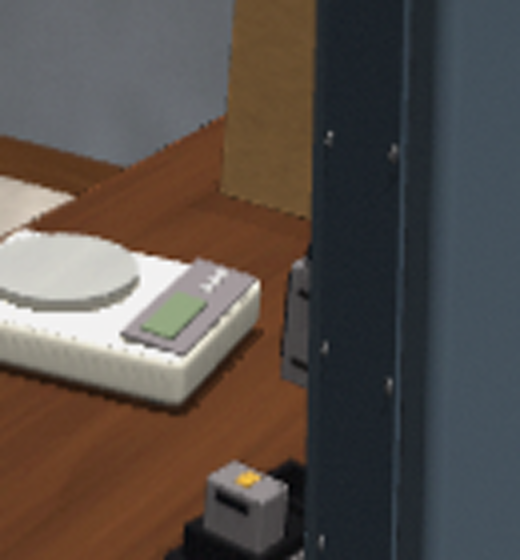

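View pics/d1.png

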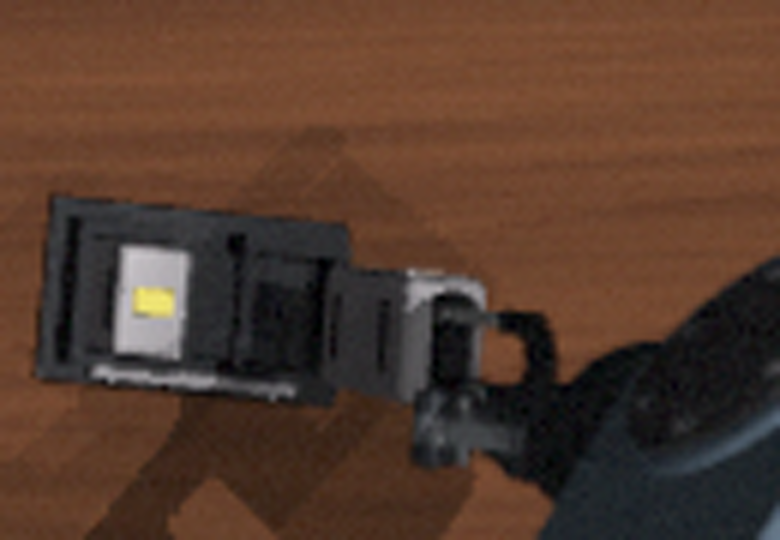

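The lamp is out of the cradle and held upright, with its box at about (470,236) in the top view. The battery is still in place at (426,230). Next I'll measure the rail and collars.

```bash
python3 - <<'E'
from h import *
def ld(n): 
    d=np.load(f"{n}0.npz"); return {k:d[k] for k in d}
t=ld("top");s=ld("side")
a=plane(t,(308,148),.217)[0];b=plane(t,(340.5,143.3),.217)[0]
print("collars top",a,b,(a+b)/2)
def tri(u,v):
    o1,r1=pts(t,u);o2,r2=pts(s,v);r1=r1[0];r2=r2[0]
    k=np.linalg.lstsq(np.c_[r1,-r2],o2-o1,rcond=None)[0]
    p,q=o1+k[0]*r1,o2+k[1]*r2; print((p+q)/2,np.linalg.norm(p-q))
tri((308,148),(230+149/4,135+136/4)); tri((340.5,143.3),(230+226/4,135+85/4))
# lamp box in current top cloud
d=np.load("d1.npz");C=cloud({k:d[k] for k in d})
P=C[np.all((C>[.33,-.5,.19])&(C<[.5,-.25,.33]),axis=2)]
im=d["img"]
for lo,hi in[(.20,.222),(.222,.24),(.295,.33)]:
    q=P[(P[:,2]>lo)&(P[:,2]<hi)]
    q=q[q[:,0]>.424]
    print(lo,len(q),q.mean(0),q.min(0),q.max(0),cv2.minAreaRect(q[:,:2].astype(np.float32)) if len(q)>4 else '')
m=(im.min(2)>90)&(np.all((C>[.33,-.5,.19])&(C<[.5,-.25,.24]),axis=2));print("boxtop z",np.median(C[m][:,2]),m.sum())
# rail z from cloud points: profile near mid
for nm,X in(("top",cloud(t)),("side",cloud(s))):
    q=X[np.all((X>[.6,-.02,.195])&(X<[.7,.05,.24]),axis=2)]; print(nm,len(q),np.percentile(q,[5,50,95],axis=0))
E
```

```text
collars top [0.65741674 0.05131834 0.217     ] [ 0.66680571 -0.02786152  0.217     ] [0.66211122 0.01172841 0.217     ]
[0.65759218 0.05133932 0.21579164] 7.214657175809895e-05
[ 0.66676129 -0.02819604  0.21559076] 0.00078607357955457
0.2 140 [ 0.44347453 -0.33341594  0.21560051] [ 0.42424734 -0.35857077  0.20042278] [ 0.46025695 -0.32248427  0.22191683] ((0.44209951162338257, -0.34056228399276733), (0.035756051540374756, 0.036120589822530746), 89.29898834228516)
0.222 97 [ 0.43867173 -0.33907135  0.23094758] [ 0.42433889 -0.35318995  0.22206093] [ 0.45349223 -0.32741369  0.2398974 ] ((0.4389786720275879, -0.3403007984161377), (0.02586233615875244, 0.028854718431830406), 89.05010223388672)
0.295 70 [ 0.43660459 -0.33831503  0.30835376] [ 0.42415028 -0.34613176  0.29501796] [ 0.44857534 -0.30361202  0.32992674] ((0.4364703893661499, -0.32486531138420105), (0.023249151185154915, 0.043283216655254364), 1.8579764366149902)
boxtop z 0.22016380396887958 48
top 123 [[ 0.65545306 -0.01682347  0.21548678]
 [ 0.66122412  0.01486284  0.21931719]
 [ 0.66771169  0.04652191  0.2223822 ]]
side 77 [[ 0.65489522 -0.01725071  0.21391987]
 [ 0.66034858  0.0139364   0.21918461]
 [ 0.66648632  0.04180172  0.22192431]]
```

>>> send_rows(moves=[{"slide": [0.0095,0.0172,0],"turn": 1.2},{"slide": [0.0189,0.0343,0],"turn": 1.2},{"slide": [0.0189,0.0343,0],"turn": 1.2},{"slide": [0.0189,0.0343,0],"turn": 1.2},{"slide": [0.0189,0.0343,0],"turn": 1.2},{"slide": [0.0189,0.0343,0],"turn": 1.2},{"slide": [0.0189,0.0343,0],"turn": 1.2},{"slide": [0.0189,0.0343,0],"turn": 1.2},{"slide": [0.0189,0.0343,0],"turn": 1.2},{"slide": [0.0189,0.0343,0],"turn": 1.2}])

```text
t: 5.95
tool_pos: [0.5899, -0.011, 0.2637]
eef_rot: [0.744, -0.668, -0.0, 0.0]
ft_force: [0.5, -1.0, -4.1]
opening: 0.0113
```

>>> send_rows(moves=[{"slide": [0.0095,0.0171,0],"turn": 0},{"slide": [0,0,-0.008],"turn": 0},{"slide": [0,0,-0.01],"turn": 0},{"slide": [0,0,-0.01],"turn": 0},{"slide": [0,0,-0.01],"turn": 0},{"slide": [0,0,-0.01],"turn": 0},{"slide": [0,0,-0.007],"turn": 0},{"slide": [0,0,-0.002],"turn": 0},{"slide": [0,0,0],"turn": 0},{"slide": [0,0,0],"turn": 0}])

```text
t: 6.95
tool_pos: [0.5992, 0.0045, 0.2077]
eef_rot: [0.744, -0.669, 0.0, -0.0]
ft_force: [0.0, 0.3, -3.9]
opening: 0.0111
```

```bash
python3 look.py top,e1,265,110,130,100,6 side,e2,220,120,150,140,4
```

```text
6.95 [0.5992 0.0045 0.2077] jawang -83.92 tilt [ 8.e-04 -0.e+00 -1.e+00] F [ 0.05  0.34 -3.91] T [-0.043  0.036 -0.042] op 0.0111
```

View pics/e1.png

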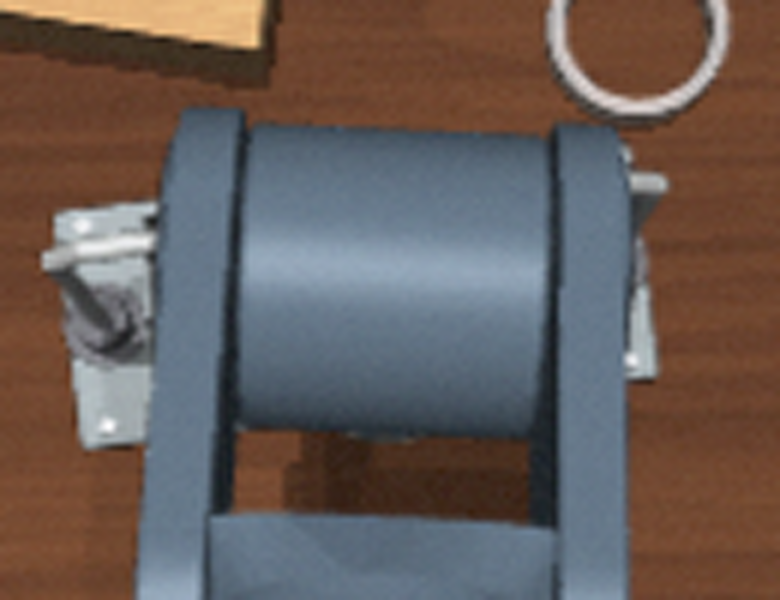

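View pics/e2.png

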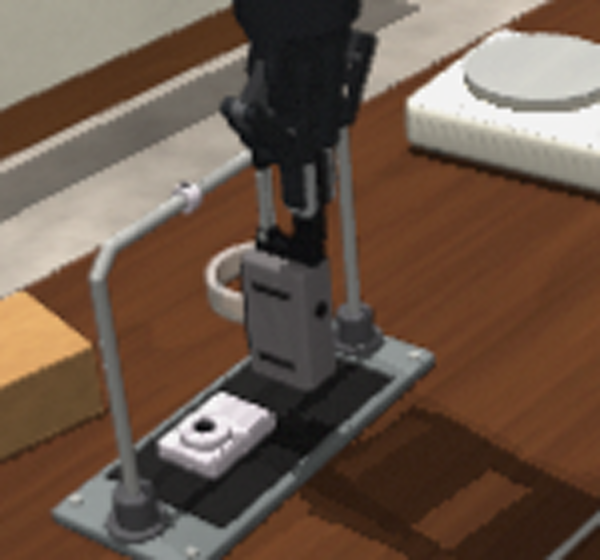

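The top view is mostly blocked by the arm. The side view shows the lamp upright in front of the rail: box top at about (287,185), gate wire at about (286,167), collar at about (267,169). I'll check the hook height and lateral position against the rail using the side view.

```bash
python3 - <<'E'
from h import *
d=np.load("e2.npz");d={k:d[k] for k in d};C=cloud(d)
m=np.all((C>[.55,-.06,.04])&(C<[.68,.06,.25]),axis=2)
# box +y face: fit plane
P=C[m]; q=P[(P[:,2]>.08)&(P[:,2]<.155)]
f=np.array([.9945,.105,0]);l=np.array([-.105,.9945,0])
mid=np.array([.6621,.0117,.215]);tcp=np.array([.5992,.0045,.2077])
A=(q-tcp)@np.c_[f,l]; print("fwd pctl",np.percentile(A[:,0],[1,50,99]),"lat",np.percentile(A[:,1],[1,50,90,99]))
print("tcp lat to rail mid",(mid-tcp)@l,(mid-tcp)@f)
for z in np.arange(.15,.18,.003):
    q=P[(P[:,2]>z)&(P[:,2]<z+.003)]; 
    if len(q): a=(q-tcp)@np.c_[f,l]; print(z.round(3),len(q),a.min(0).round(4),a.max(0).round(4))
# box top edge in image: corners near
q=C[np.all((C>[.6,-.04,.2])&(C<[.7,.10,.23]),axis=2)];a=(q-mid)@np.c_[f,l]
for lo in np.arange(.03,.09,.01):
    b=q[(a[:,1]>lo)&(a[:,1]<lo+.01)]
    if len(b): print("rail",lo.round(3),((b-mid)@f).mean().round(4),b[:,2].max().round(4),np.median(b[:,2]).round(4))
E
```

```text
fwd pctl [-0.00422497  0.0103195   0.04947938] lat [-0.01433875  0.01471833  0.01721105  0.01852144]
tcp lat to rail mid 0.0005558999999999937 0.06331005000000008
0.15 17 [-0.0043 -0.0145] [0.045  0.0165]
0.153 32 [-0.0038 -0.016 ] [0.0507 0.0182]
0.156 11 [-0.0016 -0.0167] [0.0414 0.0178]
0.159 29 [-0.0033 -0.0078] [0.0487 0.0195]
0.162 31 [-0.0023 -0.0093] [0.0485 0.0176]
0.165 40 [-0.0012  0.0011] [0.0483 0.0161]
0.168 20 [-0.0072 -0.0069] [0.0397 0.0086]
0.171 17 [-0.0078 -0.0064] [0.0407 0.0089]
0.174 19 [-0.005  -0.0065] [0.0397 0.0075]
0.177 26 [-0.0061 -0.0051] [0.0426 0.0071]
rail 0.03 -0.0043 0.2229 0.2205
rail 0.04 -0.0019 0.2272 0.2207
rail 0.05 -0.0014 0.2217 0.2197
rail 0.06 -0.0021 0.2213 0.2198
rail 0.07 -0.0013 0.222 0.2189
rail 0.08 -0.0011 0.223 0.2196
```

```bash
python3 - <<'E'
import numpy as np,cv2
d=np.load("e2.npz")["img"];cv2.imwrite("pics/e3.png",cv2.resize(d[140:230,255:330,::-1],None,fx=6,fy=6,interpolation=cv2.INTER_CUBIC))
E
```

```text
(no output)
```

View pics/e3.png

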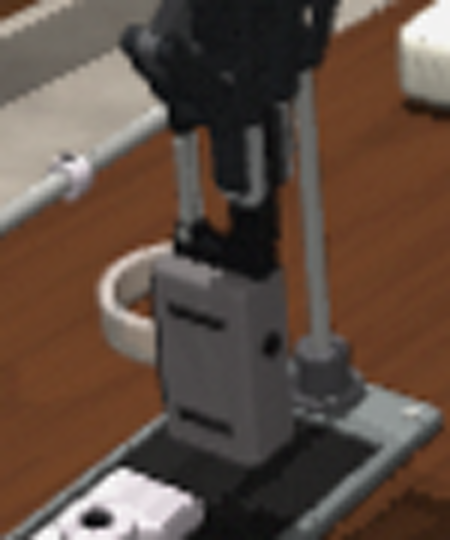

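>>> send_rows(moves=[{"slide": [0.0015,0.0001,0],"turn": 0},{"slide": [0.0015,0.0002,0],"turn": 0},{"slide": [0.0015,0.0001,0],"turn": 0},{"slide": [0.0015,0.0002,0],"turn": 0},{"slide": [0.0015,0.0002,0],"turn": 0},{"slide": [0.0015,0.0001,0],"turn": 0},{"slide": [0.0015,0.0002,0],"turn": 0},{"slide": [0.0015,0.0002,0],"turn": 0},{"slide": [0.0015,0.0001,0],"turn": 0},{"slide": [0.0015,0.0002,0],"turn": 0}])

```text
t: 8.05
tool_pos: [0.6141, 0.0062, 0.2073]
eef_rot: [0.744, -0.669, -0.0, 0.0]
ft_force: [0.5, 0.0, -4.0]
opening: 0.0112
```

>>> send_rows(moves=[{"slide": [0.002,0.0002,0],"turn": 0},{"slide": [0.002,0.0002,0],"turn": 0},{"slide": [0.002,0.0002,0],"turn": 0},{"slide": [0,0,0],"turn": 0}])

```text
t: 8.45
tool_pos: [0.6201, 0.0068, 0.2072]
eef_rot: [0.744, -0.669, -0.0, 0.0]
ft_force: [-0.3, 0.7, -3.7]
opening: 0.0114
```

>>> send_rows(moves=[{"slide": [0.002,0.0002,0],"turn": 0},{"slide": [0.002,0.0002,0],"turn": 0},{"slide": [0,0,0],"turn": 0}])

```text
t: 8.75
tool_pos: [0.6242, 0.0072, 0.2072]
eef_rot: [0.744, -0.669, 0.0, -0.0]
ft_force: [-0.4, 0.2, -3.5]
opening: 0.0111
```

>>> send_rows(moves=[{"slide": [0.002,0.0002,0],"turn": 0},{"slide": [0.002,0.0002,0],"turn": 0},{"slide": [0,0,0],"turn": 0}])

```text
t: 9.05
tool_pos: [0.6278, 0.0076, 0.2071]
eef_rot: [0.744, -0.669, -0.0, 0.0]
ft_force: [-3.3, 0.2, -2.0]
opening: 0.0112
```

```bash
cat > rail.py <<'E'
import sys
from h import *
f=np.array([.9945,.105,0]);l=np.array([-.105,.9945,0]);mid=np.array([.6621,.0117,.215])
for n in sys.argv[1:]:
    d=np.load(n);C=cloud({k:d[k] for k in d})
    q=C[np.all((C>[.6,-.04,.195])&(C<[.75,.13,.235]),axis=2)];a=(q-mid)@np.c_[f,l]
    k=(a[:,1]>.045)&(a[:,1]<.11);print(n,k.sum(),"rail fwd",a[k,0].mean().round(4),np.median(a[k,0]).round(4),"z",np.median(q[k,2]).round(4))
E
python3 look.py side,f1,235,120,110,110,5; python3 rail.py side0.npz e2.npz f1.npz
```

```text
9.05 [0.6278 0.0076 0.2071] jawang -83.92 tilt [-0.001  0.    -1.   ] F [-3.34  0.21 -1.97] T [-0.051  0.628 -0.012] op 0.0112
side0.npz 96 rail fwd -0.0009 -0.0013 z 0.2189
e2.npz 93 rail fwd -0.0013 -0.0017 z 0.2196
f1.npz 93 rail fwd 0.0061 0.0057 z 0.2188
```

View pics/f1.png

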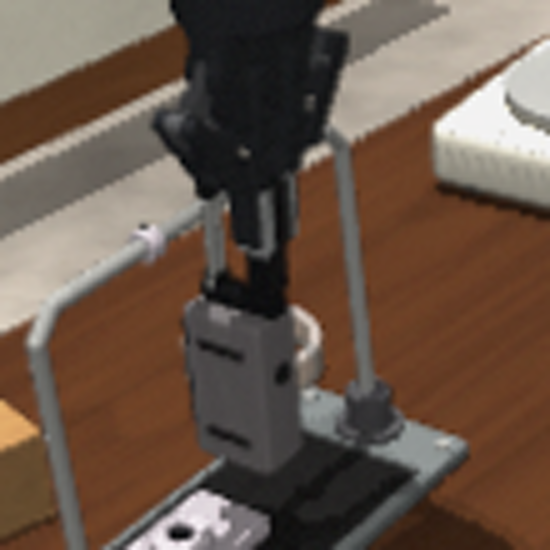

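The rail meets the gate wire at about (277,163) and has rocked back roughly 7 mm. The force has reached 3.3 N, so I'll continue in small steps.

>>> send_rows(moves=[{"slide": [0.0015,0.0002,0],"turn": 0},{"slide": [0.0015,0.0001,0],"turn": 0},{"slide": [0,0,0],"turn": 0}])

```text
t: 9.4
tool_pos: [0.6309, 0.0079, 0.2071]
eef_rot: [0.744, -0.669, -0.0, 0.0]
ft_force: [-4.8, -0.9, -3.6]
opening: 0.0116
```

>>> send_rows(moves=[{"slide": [0.0015,0.0002,0],"turn": 0},{"slide": [0.0015,0.0001,0],"turn": 0},{"slide": [0,0,0],"turn": 0}])

```text
t: 9.7
tool_pos: [0.6339, 0.0082, 0.2072]
eef_rot: [0.744, -0.669, -0.0, 0.0]
ft_force: [-5.8, 0.0, -3.0]
opening: 0.011
```

```bash
python3 look.py side,f2,235,120,110,110,5; python3 rail.py f2.npz
```

```text
9.7 [0.6339 0.0082 0.2072] jawang -83.92 tilt [-4.e-04  0.e+00 -1.e+00] F [-5.79  0.01 -2.98] T [-0.099  0.931 -0.049] op 0.011
f2.npz 91 rail fwd 0.0061 0.0054 z 0.2188
```

>>> send_rows(moves=[{"slide": [0.0015,0.0002,0],"turn": 0},{"slide": [0.0015,0.0001,0],"turn": 0},{"slide": [0.0015,0.0002,0],"turn": 0},{"slide": [0.0015,0.0002,0],"turn": 0},{"slide": [0,0,0],"turn": 0}])

```text
t: 10.25
tool_pos: [0.6397, 0.0088, 0.2072]
eef_rot: [0.744, -0.669, -0.0, 0.0]
ft_force: [-6.9, -1.4, -2.3]
opening: 0.011
```

```bash
python3 look.py
```

```text
10.25 [0.6397 0.0088 0.2072] jawang -83.92 tilt [-1.e-03 -1.e-04 -1.e+00] F [-6.9  -1.44 -2.29] T [-0.182  1.204 -0.026] op 0.011
```

>>> send_rows(moves=[{"slide": [0.001,0.0001,0],"turn": 0},{"slide": [0.001,0.0001,0],"turn": 0},{"slide": [0,0,0],"turn": 0}])

```text
t: 10.55
tool_pos: [0.6415, 0.0091, 0.2071]
eef_rot: [0.744, -0.669, -0.001, 0.0]
ft_force: [-7.4, -1.3, -1.7]
opening: 0.011
```

```bash
python3 look.py side,f3,235,120,110,110,5; python3 rail.py f3.npz
```

```text
10.55 [0.6415 0.0091 0.2071] jawang -83.92 tilt [-0.0014  0.     -1.    ] F [-7.38 -1.26 -1.74] T [-0.167  1.281 -0.066] op 0.011
f3.npz 96 rail fwd 0.0058 0.0053 z 0.219
```

View pics/f3.png

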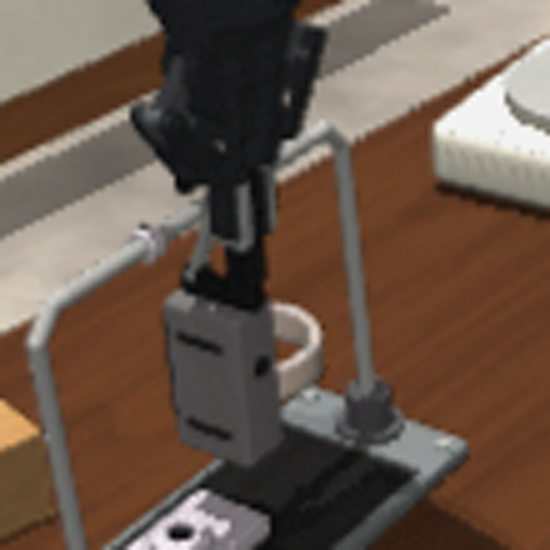

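The gate wire is visibly tilting in at about (275,167), and the rail is firm. The force is about 7 N. From here I'll use 1 mm steps.

>>> send_rows(moves=[{"slide": [0.001,0.0001,0],"turn": 0},{"slide": [0.001,0.0001,0],"turn": 0},{"slide": [0,0,0],"turn": 0}])

```text
t: 10.9
tool_pos: [0.6434, 0.0092, 0.207]
eef_rot: [0.744, -0.669, -0.001, 0.001]
ft_force: [-7.4, -0.5, -2.1]
opening: 0.0112
```

```bash
python3 look.py
```

```text
10.9 [0.6434 0.0092 0.207 ] jawang -83.91 tilt [-0.0018  0.     -1.    ] F [-7.45 -0.48 -2.14] T [-0.094  1.425 -0.033] op 0.0112
```

>>> send_rows(moves=[{"slide": [0.001,0.0001,0],"turn": 0},{"slide": [0,0,0],"turn": 0}])

```text
t: 11.1
tool_pos: [0.6444, 0.0093, 0.207]
eef_rot: [0.744, -0.669, -0.001, 0.001]
ft_force: [-8.5, -0.4, -3.5]
opening: 0.0112
```

```bash
python3 look.py
```

```text
11.1 [0.6444 0.0093 0.207 ] jawang -83.92 tilt [-0.0019 -0.     -1.    ] F [-8.5  -0.37 -3.46] T [-0.159  1.392 -0.007] op 0.0112
```

>>> send_rows(moves=[{"slide": [0.0007,0.0001,0],"turn": 0},{"slide": [0,0,0],"turn": 0},{"slide": [0,0,0],"turn": 0}])

```text
t: 11.4
tool_pos: [0.645, 0.0094, 0.207]
eef_rot: [0.744, -0.669, -0.001, 0.001]
ft_force: [-8.3, -0.6, -2.3]
opening: 0.0115
```

```bash
python3 look.py side,g1,235,120,110,110,5; python3 rail.py g1.npz
```

```text
11.4 [0.645  0.0094 0.207 ] jawang -83.91 tilt [-0.0021 -0.     -1.    ] F [-8.33 -0.63 -2.26] T [-0.164  1.393  0.03 ] op 0.0115
g1.npz 95 rail fwd 0.006 0.006 z 0.2186
```

View pics/g1.png

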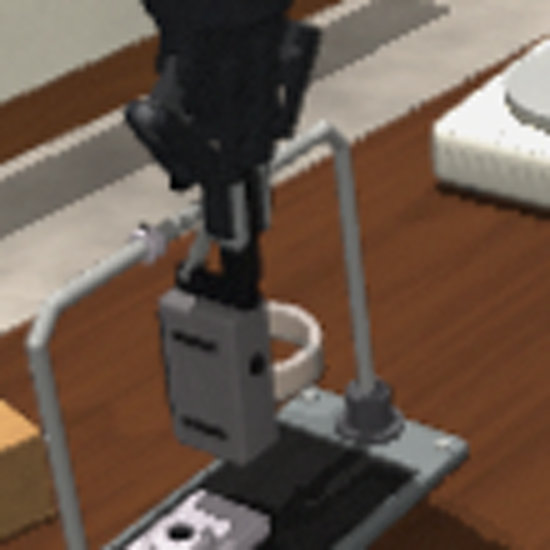

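>>> send_rows(moves=[{"slide": [0.0007,0.0001,0],"turn": 0},{"slide": [0,0,0],"turn": 0},{"slide": [0,0,0],"turn": 0}])

```text
t: 11.75
tool_pos: [0.6456, 0.0095, 0.2069]
eef_rot: [0.744, -0.669, -0.001, 0.001]
ft_force: [-7.6, -1.6, -3.5]
opening: 0.0114
```

```bash
python3 look.py
```

```text
11.75 [0.6456 0.0095 0.2069] jawang -83.92 tilt [-0.0022 -0.     -1.    ] F [-7.57 -1.62 -3.47] T [-0.117  1.425 -0.012] op 0.0114
```

>>> send_rows(moves=[{"slide": [0.0005,0.0001,0],"turn": 0},{"slide": [0,0,0],"turn": 0},{"slide": [0,0,0],"turn": 0}])

```text
t: 12.05
tool_pos: [0.6461, 0.0096, 0.2068]
eef_rot: [0.744, -0.669, -0.001, 0.001]
ft_force: [-7.2, -0.8, -3.1]
opening: 0.0108
```

```bash
python3 look.py
```

```text
12.05 [0.6461 0.0096 0.2068] jawang -83.91 tilt [-0.0024 -0.     -1.    ] F [-7.22 -0.85 -3.09] T [-0.092  1.41   0.027] op 0.0108
```

>>> send_rows(moves=[{"slide": [0.0005,0.0001,0],"turn": 0},{"slide": [0,0,0],"turn": 0},{"slide": [0,0,0],"turn": 0}])

```text
t: 12.35
tool_pos: [0.6466, 0.0097, 0.2069]
eef_rot: [0.744, -0.669, -0.001, 0.001]
ft_force: [-8.5, -0.9, -2.2]
opening: 0.0114
```

```bash
python3 look.py
```

```text
12.35 [0.6466 0.0097 0.2069] jawang -83.91 tilt [-2.3e-03 -1.0e-04 -1.0e+00] F [-8.51 -0.86 -2.18] T [-0.161  1.465 -0.007] op 0.0114
```

>>> send_rows(moves=[{"slide": [0.0005,0,0],"turn": 0},{"slide": [0,0,0],"turn": 0},{"slide": [0,0,0],"turn": 0}])

```text
t: 12.65
tool_pos: [0.647, 0.0097, 0.2069]
eef_rot: [0.744, -0.669, -0.001, 0.001]
ft_force: [-8.3, -0.5, -3.2]
opening: 0.0113
```

```bash
python3 look.py side,g2,255,140,75,75,8; python3 rail.py g2.npz
```

```text
12.65 [0.647  0.0097 0.2069] jawang -83.91 tilt [-0.0024 -0.     -1.    ] F [-8.29 -0.49 -3.22] T [-0.164  1.437 -0.011] op 0.0113
g2.npz 93 rail fwd 0.0059 0.0055 z 0.2188
```

View pics/g2.png

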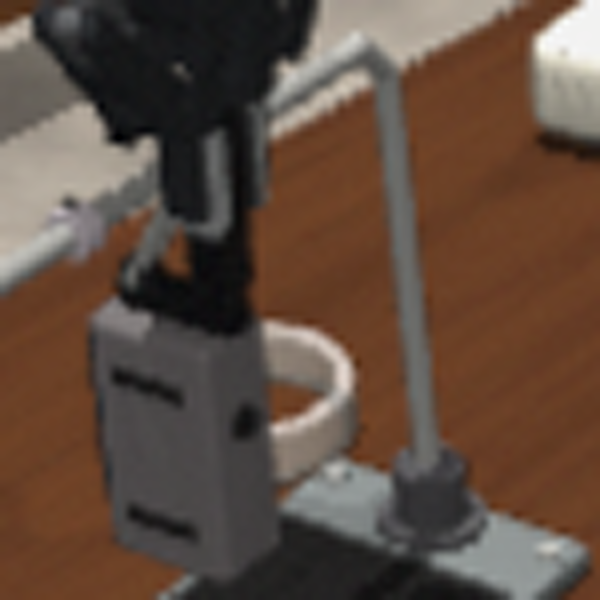

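The gate is deeply tilted, from about (271,175) to (276,167), with the force steady at about 8.2 N and the rail firm. By geometry the rail is clear of the nose. I'll lower gently and watch the force.

>>> send_rows(moves=[{"slide": [0,0,-0.001],"turn": 0},{"slide": [0,0,-0.001],"turn": 0},{"slide": [0,0,-0.001],"turn": 0},{"slide": [0,0,-0.001],"turn": 0},{"slide": [0,0,0],"turn": 0}])

```text
t: 13.2
tool_pos: [0.6472, 0.0098, 0.2027]
eef_rot: [0.744, -0.669, -0.001, 0.001]
ft_force: [-6.1, 0.0, -4.8]
opening: 0.0109
```

```bash
python3 look.py
```

```text
13.2 [0.6472 0.0098 0.2027] jawang -83.92 tilt [-2.e-03  1.e-04 -1.e+00] F [-6.1   0.04 -4.75] T [-0.146  1.116 -0.004] op 0.0109
```

>>> send_rows(moves=[{"slide": [0,0,-0.001],"turn": 0},{"slide": [0,0,-0.001],"turn": 0},{"slide": [0,0,-0.001],"turn": 0},{"slide": [0,0,-0.001],"turn": 0},{"slide": [0,0,0],"turn": 0}])

```text
t: 13.7
tool_pos: [0.6473, 0.0098, 0.1983]
eef_rot: [0.744, -0.669, -0.001, 0.001]
ft_force: [-4.9, -0.2, -9.9]
opening: 0.011
```

```bash
python3 look.py
```

```text
13.7 [0.6473 0.0098 0.1983] jawang -83.92 tilt [-2.e-03  1.e-04 -1.e+00] F [-4.94 -0.22 -9.91] T [-0.094  0.817 -0.047] op 0.011
```

>>> send_rows(moves=[{"slide": [0,0,-0.001],"turn": 0},{"slide": [0,0,-0.001],"turn": 0},{"slide": [0,0,-0.001],"turn": 0},{"slide": [0,0,0],"turn": 0}])

```text
t: 14.1
tool_pos: [0.6483, 0.0098, 0.1963]
eef_rot: [0.744, -0.669, 0.0, -0.0]
ft_force: [-0.9, 0.3, -2.7]
opening: 0.0111
```

```bash
python3 look.py side,h1,255,140,75,75,8; python3 rail.py h1.npz
```

```text
14.1 [0.6483 0.0098 0.1963] jawang -83.91 tilt [ 1.1e-03  1.0e-04 -1.0e+00] F [-0.9   0.3  -2.67] T [-0.014  0.142 -0.007] op 0.0111
h1.npz 96 rail fwd 0.006 0.0057 z 0.2189
```

View pics/h1.png

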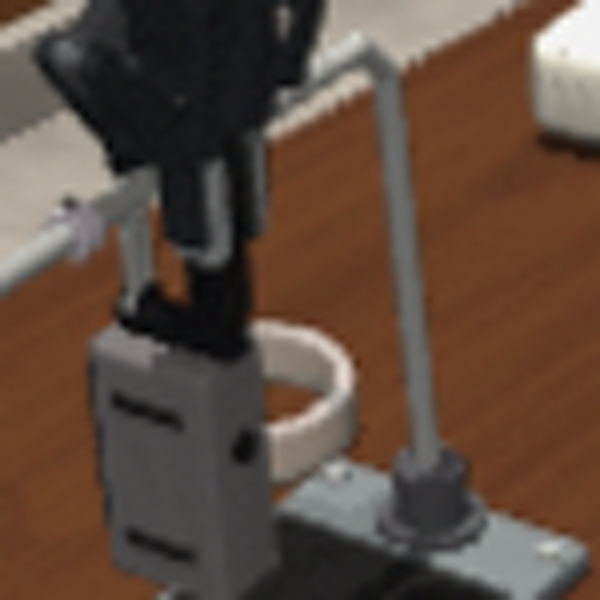

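The gate has flicked shut: the wire is upright again at about (272,171), and the push force dropped to about 0. I'll keep lowering until the bend rests on the rail.

>>> send_rows(moves=[{"slide": [0,0,-0.002],"turn": 0},{"slide": [0,0,-0.002],"turn": 0},{"slide": [0,0,-0.002],"turn": 0},{"slide": [0,0,-0.002],"turn": 0},{"slide": [0,0,-0.001],"turn": 0},{"slide": [0,0,0],"turn": 0}])

```text
t: 14.75
tool_pos: [0.6478, 0.0097, 0.1871]
eef_rot: [0.744, -0.669, -0.0, 0.0]
ft_force: [0.6, 0.5, -3.4]
opening: 0.011
```

>>> send_rows(moves=[{"slide": [0,0,-0.001],"turn": 0},{"slide": [0,0,-0.001],"turn": 0},{"slide": [0,0,0],"turn": 0}])

```text
t: 15.05
tool_pos: [0.6478, 0.0098, 0.1851]
eef_rot: [0.744, -0.669, -0.0, 0.0]
ft_force: [-0.2, -1.4, -3.2]
opening: 0.0114
```

```bash
python3 look.py
```

```text
15.05 [0.6478 0.0098 0.1851] jawang -83.91 tilt [-2.e-04 -0.e+00 -1.e+00] F [-0.23 -1.37 -3.2 ] T [-0.029  0.114  0.02 ] op 0.0114
```

>>> send_rows(moves=[{"slide": [0,0,-0.0007],"turn": 0},{"slide": [0,0,-0.0007],"turn": 0},{"slide": [0,0,0],"turn": 0}])

```text
t: 15.35
tool_pos: [0.6478, 0.0097, 0.1838]
eef_rot: [0.744, -0.669, -0.0, 0.0]
ft_force: [0.2, 0.8, -3.1]
opening: 0.011
```

>>> send_rows(moves=[{"slide": [0,0,-0.0007],"turn": 0},{"slide": [0,0,0],"turn": 0}])

```text
t: 15.55
tool_pos: [0.6478, 0.0097, 0.1831]
eef_rot: [0.744, -0.669, -0.0, 0.0]
ft_force: [0.3, -0.3, -3.3]
opening: 0.0112
```

>>> send_rows(moves=[{"slide": [0,0,-0.0007],"turn": 0},{"slide": [0,0,0],"turn": 0}])

```text
t: 15.75
tool_pos: [0.6478, 0.0097, 0.1824]
eef_rot: [0.744, -0.669, -0.0, 0.0]
ft_force: [-0.1, 0.4, -4.0]
opening: 0.0114
```

```bash
python3 look.py
```

```text
15.75 [0.6478 0.0097 0.1824] jawang -83.92 tilt [-2.e-04  0.e+00 -1.e+00] F [-0.14  0.41 -3.96] T [-0.001  0.133  0.053] op 0.0114
```

>>> send_rows(moves=[{"slide": [0,0,-0.0007],"turn": 0},{"slide": [0,0,0],"turn": 0}])

```text
t: 15.95
tool_pos: [0.6479, 0.0098, 0.1818]
eef_rot: [0.744, -0.669, 0.0, -0.0]
ft_force: [-0.1, -1.3, -2.3]
opening: 0.0112
```

>>> send_rows(moves=[{"slide": [0,0,-0.0007],"turn": 0},{"slide": [0,0,0],"turn": 0}])

```text
t: 16.15
tool_pos: [0.6481, 0.0097, 0.1815]
eef_rot: [0.744, -0.669, 0.0, -0.0]
ft_force: [-1.1, -0.7, 0.4]
opening: 0.0111
```

>>> send_rows(moves=[{"slide": [0,0,-0.0007],"turn": 0},{"slide": [0,0,0],"turn": 0}])

```text
t: 16.35
tool_pos: [0.6482, 0.0097, 0.1812]
eef_rot: [0.744, -0.669, 0.001, -0.0]
ft_force: [-2.3, 0.1, 5.2]
opening: 0.0109
```

```bash
python3 look.py side,i1,255,140,75,75,8; python3 rail.py i1.npz
```

```text
16.35 [0.6482 0.0097 0.1812] jawang -83.92 tilt [ 1.4e-03 -1.0e-04 -1.0e+00] F [-2.27  0.12  5.24] T [0.015 0.158 0.012] op 0.0109
i1.npz 94 rail fwd 0.0061 0.0056 z 0.2189
```

View pics/i1.png

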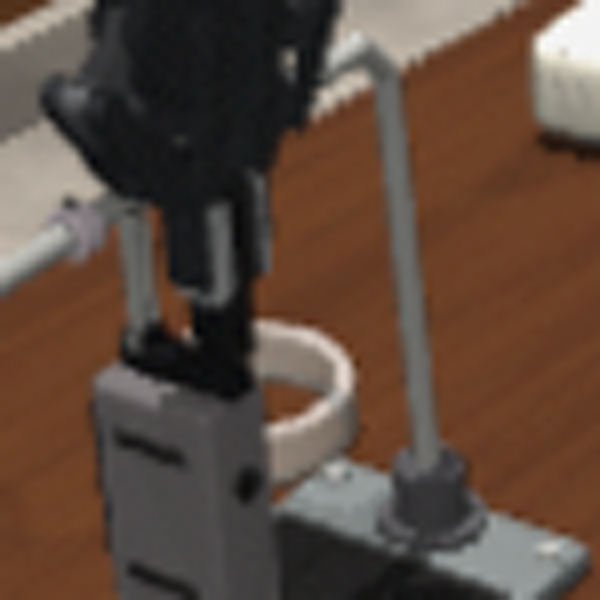

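The hook's bend is resting on the rail: Fz reversed, and the gate is upright at about (272,175). I'll relax the contact slightly, then open the jaws a little so they don't touch the collars.

>>> send_rows(moves=[{"slide": [-0.0005,0,0.0005],"turn": 0},{"slide": [-0.0003,0,0.0003],"turn": 0},{"slide": [0,0,0],"turn": 0},{"slide": [0,0,0],"turn": 0}])

```text
t: 16.8
tool_pos: [0.6473, 0.0097, 0.1814]
eef_rot: [0.744, -0.669, 0.0, -0.0]
ft_force: [1.9, -0.4, 3.3]
opening: 0.0111
```

```bash
python3 look.py
```

```text
16.8 [0.6473 0.0097 0.1814] jawang -83.92 tilt [ 7.e-04 -1.e-04 -1.e+00] F [ 1.9  -0.37  3.31] T [-0.014 -0.303 -0.051] op 0.0111
```

>>> send_rows(moves=[{"slide": [0.0003,0,0.0005],"turn": 0},{"slide": [0,0,0],"turn": 0},{"slide": [0,0,0],"turn": 0}])

```text
t: 17.1
tool_pos: [0.6473, 0.0097, 0.1815]
eef_rot: [0.744, -0.669, -0.0, 0.0]
ft_force: [1.3, -1.2, 0.5]
opening: 0.0112
```

```bash
python3 look.py
```

```text
17.1 [0.6473 0.0097 0.1815] jawang -83.92 tilt [-3.e-04 -1.e-04 -1.e+00] F [ 1.29 -1.16  0.47] T [-0.119 -0.136 -0.022] op 0.0112
```

>>> send_rows(moves=[{"slide": [0,0,0],"turn": 0},{"slide": [0,0,0],"turn": 0},{"slide": [0,0,0],"turn": 0},{"slide": [0,0,0],"turn": 0},{"slide": [0,0,0],"turn": 0}], jaw=-0.6, newtons=20)

```text
t: 17.6
tool_pos: [0.6473, 0.0098, 0.1816]
eef_rot: [0.744, -0.669, -0.0, 0.0]
ft_force: [-1.1, -0.1, -0.1]
opening: 0.0172
```

>>> send_rows(moves=[{"slide": [0,0,0],"turn": 0},{"slide": [0,0,0],"turn": 0},{"slide": [0,0,0],"turn": 0},{"slide": [0,0,0],"turn": 0},{"slide": [0,0,0],"turn": 0}], jaw=-0.3)

```text
t: 18.1
tool_pos: [0.6474, 0.0097, 0.1817]
eef_rot: [0.744, -0.669, -0.0, 0.0]
ft_force: [0.3, 0.5, 0.3]
opening: 0.0298
```

```bash
python3 look.py side,j1,255,140,75,75,8; python3 rail.py j1.npz
```

```text
18.1 [0.6474 0.0097 0.1817] jawang -83.92 tilt [-0. -0. -1.] F [0.3  0.49 0.3 ] T [-0.033  0.045  0.059] op 0.0298
j1.npz 99 rail fwd 0.0042 0.0044 z 0.2194
```

View pics/j1.png

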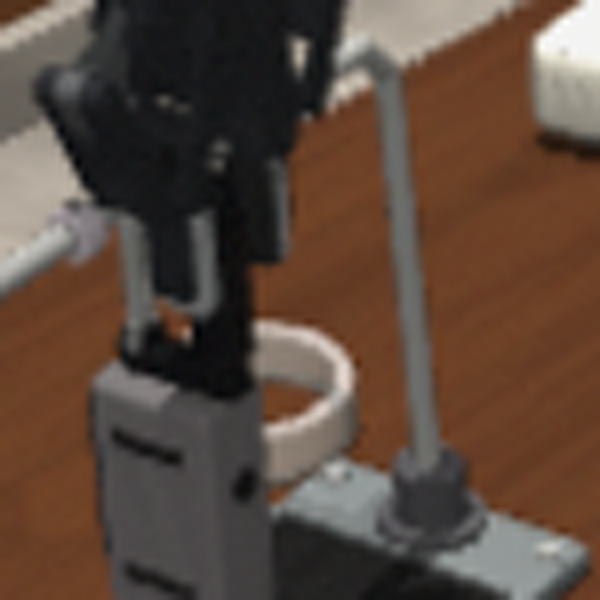

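The lamp hangs upright, with the gate at about (272,174), free of the fingers, and the forces read zero. I'll retreat straight back along the lamp's −x.

>>> send_rows(moves=[{"slide": [-0.004,-0.0004,0],"turn": 0},{"slide": [-0.006,-0.0006,0],"turn": 0},{"slide": [-0.008,-0.0009,0],"turn": 0},{"slide": [-0.01,-0.001,0],"turn": 0},{"slide": [-0.012,-0.0013,0],"turn": 0},{"slide": [-0.015,-0.0016,0],"turn": 0},{"slide": [-0.02,-0.002,0],"turn": 0},{"slide": [-0.025,-0.0026,0],"turn": 0},{"slide": [-0.025,-0.0026,0],"turn": 0},{"slide": [-0.025,-0.0026,0],"turn": 0}])

```text
t: 19.15
tool_pos: [0.4956, -0.0059, 0.1817]
eef_rot: [0.744, -0.669, 0.0, -0.0]
ft_force: [-0.5, -0.2, 0.4]
opening: 0.0297
```

>>> send_rows(moves=[{"slide": [-0.02,0,0.02],"turn": 0},{"slide": [-0.02,0,0.02],"turn": 0},{"slide": [-0.02,0,0.02],"turn": 0},{"slide": [-0.02,0,0.02],"turn": 0},{"slide": [0,0,0],"turn": 0},{"slide": [0,0,0],"turn": 0},{"slide": [0,0,0],"turn": 0},{"slide": [0,0,0],"turn": 0},{"slide": [0,0,0],"turn": 0},{"slide": [0,0,0],"turn": 0}])

```text
t: 20.15
tool_pos: [0.4174, -0.0058, 0.2613]
eef_rot: [0.744, -0.669, -0.0, 0.0]
ft_force: [0.1, -0.1, -0.2]
opening: 0.0298
```

```bash
python3 look.py side,k1,230,120,120,120,5 top,k2,200,100,300,180,2; python3 rail.py k1.npz
```

```text
20.15 [ 0.4174 -0.0058  0.2613] jawang -83.92 tilt [-8.e-04  1.e-04 -1.e+00] F [ 0.08 -0.11 -0.18] T [ 0.039  0.    -0.002] op 0.0298
k1.npz 94 rail fwd 0.0052 0.0045 z 0.2187
```

View pics/k1.png

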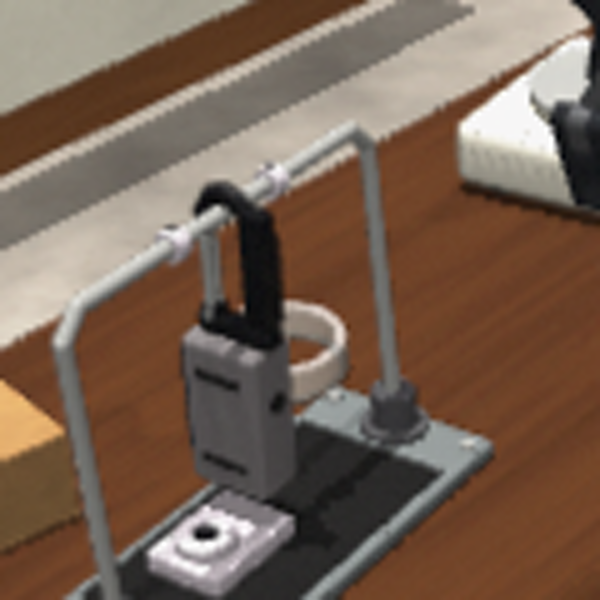

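View pics/k2.png

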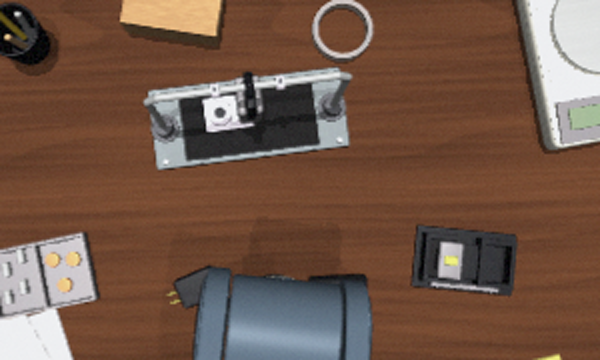

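The lamp hangs on the rail midway between the collars at (265,168) and (284,156), with the gate wire upright and shut at about (271,173). The battery, housing and adapter are undisturbed. I'll let it settle, check that it is still, and hand in.

>>> send_rows(moves=[{"slide": [-0.02,0,0.02],"turn": 0},{"slide": [0,0,0],"turn": 0},{"slide": [0,0,0],"turn": 0},{"slide": [0,0,0],"turn": 0},{"slide": [0,0,0],"turn": 0},{"slide": [0,0,0],"turn": 0},{"slide": [0,0,0],"turn": 0},{"slide": [0,0,0],"turn": 0},{"slide": [0,0,0],"turn": 0},{"slide": [0,0,0],"turn": 0}])

```text
t: 21.25
tool_pos: [0.3974, -0.0058, 0.2817]
eef_rot: [0.744, -0.669, 0.0, -0.0]
ft_force: [-1.1, -0.5, -0.3]
opening: 0.03
```

>>> send_rows(moves=[{"slide": [0,0,0],"turn": 0},{"slide": [0,0,0],"turn": 0},{"slide": [0,0,0],"turn": 0},{"slide": [0,0,0],"turn": 0},{"slide": [0,0,0],"turn": 0},{"slide": [0,0,0],"turn": 0},{"slide": [0,0,0],"turn": 0},{"slide": [0,0,0],"turn": 0},{"slide": [0,0,0],"turn": 0},{"slide": [0,0,0],"turn": 0}])

```text
t: 22.25
tool_pos: [0.3974, -0.0058, 0.2817]
eef_rot: [0.744, -0.669, -0.0, 0.0]
ft_force: [0.4, 0.3, -0.6]
opening: 0.0298
```

```bash
python3 look.py side,m1,230,120,120,120,5; python3 look.py side,m2,230,120,120,120,5; python3 - <<'E'
import numpy as np
f=lambda n:np.load(n)["img"][120:240,230:350].astype(int)
print("diff",[np.abs(f(a)-f(b)).mean().round(2) for a,b in(("k1.npz","m1.npz"),("m1.npz","m2.npz"))],[(np.abs(f(a)-f(b)).max(2)>40).sum() for a,b in(("k1.npz","m1.npz"),("m1.npz","m2.npz"))])
E
```

```text
22.25 [ 0.3974 -0.0058  0.2817] jawang -83.92 tilt [-0.  0. -1.] F [ 0.39  0.26 -0.63] T [ 0.048 -0.051  0.026] op 0.0298
22.3 [ 0.3974 -0.0059  0.2817] jawang -83.92 tilt [ 0.  0. -1.] F [-0.89  0.6  -0.37] T [-0.007  0.037  0.048] op 0.03
diff [np.float64(3.35), np.float64(0.77)] [np.int64(224), np.int64(0)]
```

View pics/m2.png

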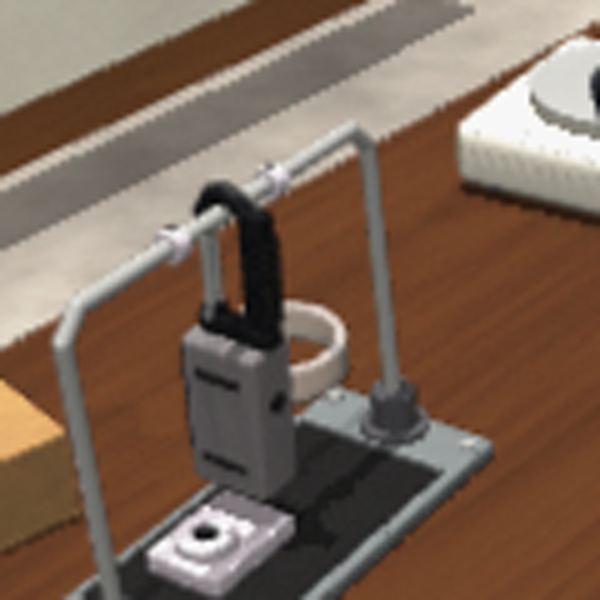

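The lamp is unchanged at (275,200). I'll wait a little longer and compare only the lamp region.

>>> send_rows(moves=[{"slide": [0,0,0],"turn": 0},{"slide": [0,0,0],"turn": 0},{"slide": [0,0,0],"turn": 0},{"slide": [0,0,0],"turn": 0},{"slide": [0,0,0],"turn": 0},{"slide": [0,0,0],"turn": 0},{"slide": [0,0,0],"turn": 0}])

```text
t: 23.05
tool_pos: [0.3973, -0.0059, 0.2817]
eef_rot: [0.744, -0.669, 0.0, 0.0]
ft_force: [0.5, -0.0, -0.2]
opening: 0.0298
```

```bash
python3 look.py side,n1,230,120,120,120,5; python3 - <<'E'
import numpy as np
f=lambda n:np.load(n)["img"][150:225,255:300].astype(int)
for a in("k1","m1","m2"): D=np.abs(f(a+".npz")-f("n1.npz")); print(a,D.mean().round(2),(D.max(2)>30).sum())
from plant import workorder
print(workorder.hand_in())
E
```

```text
23.05 [ 0.3973 -0.0059  0.2817] jawang -83.91 tilt [ 0. -0. -1.] F [ 0.55 -0.02 -0.2 ] T [ 0.018 -0.025  0.022] op 0.0298
k1 1.16 0
m1 0.87 0
m2 0.85 0
the job is handed in; nothing more can be done
None
```

I lifted the lamp out of its cradle and hung it by its hook on the rail, midway between the two collars, then handed the job in at about 23 s.

- **Finding the push point:** The rail rocked back about 7 mm before standing firm. I then pushed the gate in until the force levelled off at about 8 N (highest push reading 8.5 N).
- **Hooking on:** While I lowered the hook, the vertical force briefly read 9.9 N, lamp weight included. Then the gate flicked shut, the force dropped away, and the bend came to rest on the rail. I opened the jaws part-way to keep clear of the collars and backed straight off.
- **Last checks:** The side view shows the gate shut. The lamp did not move between pictures taken over about 3 s, and the arm was well clear with no contact force. The battery, housing and adapter look undisturbed. The screwdriver was hidden by the arm in the last top view, so I did not check it again, but the arm stayed well above it. No check failed or disagreed. Releasing the lamp let the rail ease back about 1 mm from the end of its play, and it has stood still since.

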